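Slide the drying hook over the drip tray and hang the straw cup on it

TASK

First slide the blue hook carriage along its rail by the orange grip until the double hook is centred over the blue drip tray. Then take the steel straw cup out of the open drawer and hang it by its peach carry handle on both prongs of that hook, so that it hangs upright, still and let go, with the hook still centred over the tray. Do not knock over or push aside the glass container, the feeding bottle or the jar.

Things in the scene. Friction and masses are not known exactly. Their poses are not given: they have to be found in the camera images.
- cup: Loose stainless straw cup, about 0.2 kg, upright in the drawer: steel body 66 mm diameter, peach twist cap 68 mm diameter with its top at 105 mm (low spout to 112 mm). A rigid peach carry handle arches over the cap in the cup's y-z plane: two legs at y = +-39.5 mm (12 x 5 mm) and a crossbar along y. Origin: centre of the underside, z up; a half turn looks the same.
- cup_bar (a point): Centre of the cup's straight crossbar, on the cup's axis 157 mm above its underside. The bar lies along the cup's y: 84 mm long, 10 mm thick (x), 8 mm high. The window under it, open along x, is 74 mm wide and 48 mm high down to the cap. Turns with the cup.
- rack: White fixed drying rack. Its rail runs along its y, 215 mm above the table, at x = +65 mm, between posts at y = +-165 mm (221 mm high, feet 30 mm wide and 12 mm high from x = -35 to 115 mm). Its front is its -x side, roughly towards the robot. Origin: on the table, below the line along which the hook's seat slides, midway between the posts.
- hook: Pale blue carriage, 26 x 72 x 26 mm, front face at x = 52 mm, sliding on the rail along y, +-105 mm from the middle; moves at about 3 N, stays where left. Two round steel prongs 7 mm thick at y = +-24 mm (41 mm free between) run level at z = 0 towards -x to x = -22 mm, then up to tips at x = -32 mm, highest point z = 19.5 mm. Origin: between the prongs, 215 mm above the table; axes as the rack.
- hook_seat (a point): Point midway between the two prongs at the height of their upper surface (218.5 mm above the table), at x = 0 of the hook: the best place for the crossbar to rest, 22 mm behind where the prongs turn up. When hung, the crossbar's centre is 4 mm above this point. Axes parallel to the rack's.
- hook_grip (a point): Point on the axis of the orange upright grip (18 x 18 mm) on top of the carriage, 65 mm behind the seat and 250 mm above the table; the grip's top is 12 mm above this point, the carriage's top 22 mm below it. Axes parallel to the rack's.
- drip_tray: Fixed pale blue drip tray with white ribs, 120 mm (x) by 104 mm (y), 14 mm high, on the table under the rail, to one side of the middle. Origin: centre of its underside. Axes parallel to the rack's. The hook is centred when hook_seat has the tray's y.
- drawer: Fixed open wooden drawer, inside 270 (x) by 330 mm (y), floor 15 mm above the table, walls 85 mm high; sage front on its -x side 105 mm high with a brass handle; low chest behind, 140 mm high, x = 160 to 330 mm. Fixed pale blue flap organizer from x = 69 mm back, flap up to 123 mm. Cup, bottle and jar stand in a row along y in any order. Origin: centre, at table height.
- bottle: Loose closed feeding bottle, 56 mm diameter, 140 mm tall, standing in the drawer; must not be disturbed. Origin: centre of the underside.
- jar: Loose amber jar, 60 mm diameter, 75 mm tall, standing in the drawer; must not be disturbed. Origin: centre of the underside.
- glass_container: Loose round glass container with a closed red lid, 90 mm diameter, 76 mm tall, standing under the rail on the other side from the tray; must not be disturbed. Origin: centre of the underside.
Mind the look-alikes: they are no part of the job. Leave any purple or yellow look-alike of the cup alone.

How it is judged:
On the way, in this order (a step that is already met when the one before it is completed fails the run):
1. the hook is centred over the drip tray (within 15 mm along the rail) while the cup still stands in the drawer (y of hook_seat in the frame of drip_tray between -0.015 and 0.015 m and linear speed of hook below 0.02 m/s and distance of cup from where it was at the start of the episode below 0.03 m), for 0.2 s.
2. the cup hangs by its crossbar on both prongs, let go (x of cup_bar in the frame of hook_seat between -0.026 and 0.035 m and y of cup_bar in the frame of hook_seat between -0.016 and 0.016 m and z of cup_bar in the frame of hook_seat between 0 and 0.009 m and contact force between cup and hook above 0.8 N and angle between cup's own z axis and vertical below 0.2 rad and contact force between cup and the fingers below 0.05 N), for 0.2 s.
At the end, for the whole second after the job is handed in: The hook's seat is within 15 mm of the tray's centre along the rail; the cup's crossbar rests on both prongs (centre 0 to 9 mm above the seat, within 16 mm of the middle between the prongs, between 26 mm in front of and 35 mm behind the seat), the cup upright within 0.2 rad, let go and at rest (all of step 2 and y of hook_seat in the frame of drip_tray between -0.015 and 0.015 m and linear speed of hook below 0.02 m/s and linear speed of cup below 0.03 m/s and angular speed of cup below 0.4 rad/s); the robot touches nothing.
It fails at once if the glass container is pushed more than 25 mm or tipped by more than 0.3 rad (distance of glass_container from where it was at the start of the episode above 0.025 m or angle between glass_container's own z axis and vertical above 0.3 rad).
It fails at once if the feeding bottle is pushed more than 25 mm or tipped by more than 0.3 rad (distance of bottle from where it was at the start of the episode above 0.025 m or angle between bottle's own z axis and vertical above 0.3 rad).
It fails at once if the jar is pushed more than 25 mm or tipped by more than 0.3 rad (distance of jar from where it was at the start of the episode above 0.025 m or angle between jar's own z axis and vertical above 0.3 rad).
It also fails if it takes over 61 s, if anything falls off the work surface, if the arm or the gripper's body presses on something with over 40 N, if the wrist force passes 120 N, or if a joint passes its speed limit or range.

ROBOT

A 7-joint arm with a two-finger parallel gripper is mounted at the origin on the work surface. World frame = base frame: x ahead of the robot, y to its left, z up, the work surface at z = 0. Lengths are in m, angles in rad, forces in N, time in s.
With the tool pointing down it reaches from about 0.425 to 0.875 m from the base axis. Payload 8.4 kg.
Tool frame: the origin (TCP) lies midway between the tips of the shut fingers; the grasp point (between the pads) lies 19 mm behind it; z points along the fingers, y is the line along which they close (so a half turn about z gives the same grasp; the last joint's range is limited). The gripper opens to 87 mm and grips with 3 to 60 N. Pads are 19 mm wide; open, the fingers measure 117 mm over their backs; the gripper's body (75 mm by 190 mm) begins 51 mm behind the grasp point.
Start: joints at [-1.397, 0.333, 0.04, 1.465, -0.013, 1.343, -0.059], TCP at [0.175, 0.626, 0.223] pointing down, gripper open.
Joint ranges: [-2.58, 2.58], [-0.38, 2.09], [-1.3, 1.39], [0.25, 2.4], [-1.5, 4.64], [0.08, 2.09], [-2.65, 2.65]. Speed limits (rad/s): [2.22, 2.22, 2.79, 2.79, 3.14, 3.14, 3.14].

INTERFACE

Orientations are given as a unit quaternion [w, x, y, z].
In Python, from bench import r, planner, status, vision, job_done gives the robot as it stands. Calls block until the motion is done:
- r.move_ptp(position, orientation): joint-space move of the TCP to a pose.
- r.move_straight(position, attitude=None, rate=0.15, until_force=None): straight line of the TCP; attitude=None keeps the orientation; rate is the mean speed in m/s. With until_force (N) it stops when the force on the tool has changed by that much, and returns True; else False.
- r.move_joints(angles): joint-space move.
- r.gripper_open() and r.grab(effort=None): open the fingers fully, or close them until they stop; effort is the grip in N (None keeps the last).
- r.hold(seconds).
- planner.inverse_kinematics(position, orientation): joint angles nearest the present ones, or None.
- status.get_obs(): the state.
- vision.snapshot(name): name is "scene" or "side" or "wrist"; returns (picture, depth): 420x560x3 uint8, blue, green, red; 420x560 float32, m along the optical axis (not along the pixel's ray), 0 where there is no reading.
- vision.get_calibration(name): a dict with "intrinsics" (3x3 intrinsics, pixels), "R" (3x3) and "t" (3): a world point X has camera coordinates R X + t. Camera axes: x right, y down, z forward; pixel columns grow to the right and rows downward; lengths in m; the calibration is good to about 2 mm. A picture is of the moment at which its call begins: read the wrist's pose just before it. get_calibration takes no time and is no camera call; for the wrist camera it gives the pose at the moment of the call.
A pose or a line that the arm cannot do raises r.Unreachable and nothing moves.
- job_done(): hands the job in; it is judged then, once.
The state is a dict: "t": time; "q": joint angles; "qvel": joint speeds; "joint_efforts": joint torques, N m; "ee_pos": TCP position; "tool_rot": TCP orientation; "ft_force": force on the tool from outside, world axes, zero at the start; "moment": the same for the moment, N m; "finger_gap": opening from 0.0 (shut) to 1.0 (fully open); "finger_force": force on a finger pad.
Only numpy, scipy, OpenCV 4.12 (cv2) and the standard library are available. Lean on these libraries where they do the work, as an engineer would, in place of code of your own. Each camera call takes 0.05 s, during which the arm holds its last target. There are 200 camera calls.

## Working session

There is one attempt and no reset: what is moved stays moved. The work goes in short steps, each a Python script; the robot and the scene stay as the last script left them, time stands still between calls to the robot, and variables do not carry over. Pictures are saved under pics/ and viewed, at most 10 in all, crops included, and the job is handed in when it is done.

```bash
ls; mkdir -p pics; python3 - <<'E'
from bench import r,planner,status,vision
import cv2,numpy as np
for n in("scene","side"):
    im,d=vision.snapshot(n);cv2.imwrite(f"pics/{n}0.png",im);np.save(f"pics/{n}0.npy",d)
    c=vision.get_calibration(n);np.savez(f"pics/{n}cal.npz",K=c["intrinsics"],R=c["R"],t=c["t"])
    print(n,c)
o=status.get_obs();print(o["t"],o["tool_rot"],o["ee_pos"])
E
```

```text
pics
scene {'intrinsics': array([[478.88354214,   0.        , 276.20269942],
       [  0.        , 478.88354214, 210.86992592],
       [  0.        ,   0.        ,   1.        ]]), 'R': array([[ 0.01978008,  0.99970283,  0.01424814],
       [ 0.82134808, -0.00812204, -0.5703695 ],
       [-0.57008427,  0.02298464, -0.82126465]]), 't': array([-0.10547819, -0.36449874,  1.80508223])}
side {'intrinsics': array([[466.06181943,   0.        , 272.66293272],
       [  0.        , 466.06181943, 219.14707094],
       [  0.        ,   0.        ,   1.        ]]), 'R': array([[-0.95714505, -0.28937774, -0.01157074],
       [-0.21877925,  0.74865694, -0.6258182 ],
       [ 0.18976037, -0.59646736, -0.77988313]]), 't': array([0.54488809, 0.14797367, 1.14284494])}
0.1 [-7.98794359e-05  1.35968530e-01  9.90712889e-01 -7.23930739e-04] [0.17497909 0.62555892 0.22175669]
```

View pics/scene0.png

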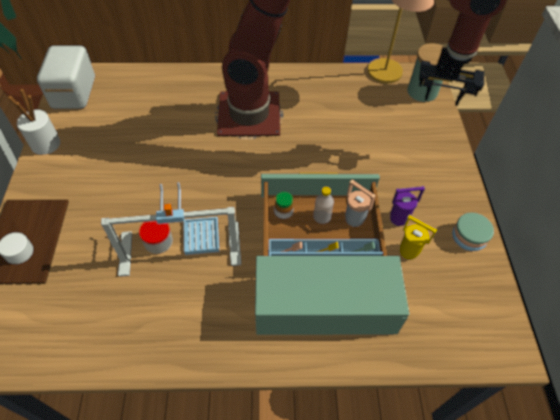

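View pics/side0.png

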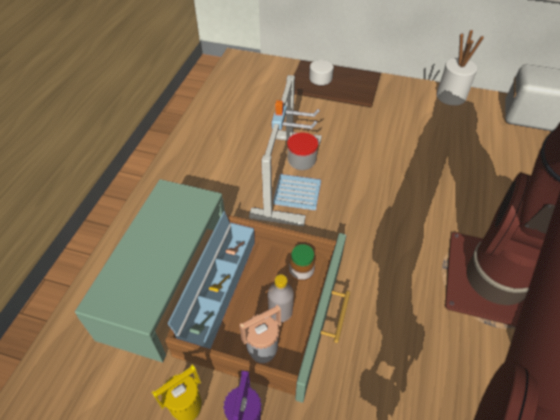

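Scene view: jar (284,202), bottle (323,205), cup (358,207) with its handle bar running about (350,184)-(374,200), orange grip (168,210), tray (201,235), glass container (155,236). The side view shows the same layout. I'll measure these by deprojecting colour masks with depth.

```bash
cat > h.py <<'E'
import numpy as np,cv2
def cloud(d,K,R,t):
    v,u=np.mgrid[:d.shape[0],:d.shape[1]]
    c=np.stack([(u-K[0,2])/K[0,0]*d,(v-K[1,2])/K[1,1]*d,d],-1)
    return (c-t)@R          # world points HxWx3
def ray(u,v,z,K,R,t):
    dirn=R.T@np.linalg.inv(K)@[u,v,1.];o=-R.T@t
    return o+dirn*(z-o[2])/dirn[2]
E
python3 - <<'E'
import numpy as np,cv2
from h import *
np.set_printoptions(precision=4,suppress=True)
rois={"scene":dict(grip=(155,200,180,220),tray=(180,215,220,255),cup=(340,175,380,232),rail=(100,200,240,225),bottle=(310,183,336,226),jar=(272,190,296,216),glass=(138,218,175,252)),
"side":dict(grip=(270,95,290,120),tray=(270,170,325,212),cup=(235,305,285,365),rail=(255,75,300,215))}
for n in rois:
    im=cv2.imread(f"pics/{n}0.png");d=np.load(f"pics/{n}0.npy");c=np.load(f"pics/{n}cal.npz");K,R,t=c["K"],c["R"],c["t"]
    P=cloud(d,K,R,t);hsv=cv2.cvtColor(im,cv2.COLOR_BGR2HSV).astype(int);H,S,V=hsv[...,0],hsv[...,1],hsv[...,2]
    for k,(a,b,e,f) in rois[n].items():
        m=np.zeros(d.shape,bool);m[b:f,a:e]=1
        z=P[...,2]
        if k=="grip":m&=(H<20)&(S>170)&(z>.2)
        if k=="tray":m&=(H>90)&(H<120)&(S>35)&(z<.04)
        if k=="cup":m&=(H<20)&(S>60)&(z>.15)&(V>130)
        if k=="rail":m&=(S<40)&(V>120)&(z>.19)
        if k in("bottle",):m&=(z>.12)
        if k=="jar":m&=(z>.07)&(H>40)&(H<80)&(S>120)
        if k=="glass":m&=(z>.06)&(S>150)&(z<.1)
        q=P[m];vv,uu=np.where(m);
        cc=q.mean(0);_,s,w=np.linalg.svd(q-cc,full_matrices=False)
        pr=(q-cc)@w[0]
        print(n,k,len(q),"px",uu.mean().round(1),vv.mean().round(1),"mean",cc,"dir",w[0],"rng",pr.min().round(3),pr.max().round(3),"z",q[:,2].min(),q[:,2].max())
        if k=="tray":
            ctr,sz,ang=cv2.minAreaRect(np.stack([uu,vv],-1).astype(np.float32))
            print("  tray rect",ctr,sz,ang,ray(*ctr,.012,K,R,t), [ray(*p,.012,K,R,t)[:2] for p in cv2.boxPoints((ctr,sz,ang))])
    big=cv2.resize(im[170:260,90:390] if n=="scene" else im[60:230,230:340],None,fx=2.6,fy=2.6,interpolation=cv2.INTER_CUBIC);cv2.imwrite(f"pics/{n}crop.png",big)
E
```

```text
scene grip 75 px 167.8 208.3 mean [ 0.6121 -0.1913  0.2569] dir [ 0.4347 -0.009  -0.9005] rng -0.011 0.02 z 0.2363380893555219 0.26632542836264944
scene tray 935 px 200.2 235.5 mean [ 0.5409 -0.1414  0.0084] dir [0.9865 0.1628 0.018 ] rng -0.073 0.062 z -0.005974983610689169 0.021945494598570897
  tray rect (200.33407592773438, 235.51107788085938) (33.791656494140625, 34.52336502075195) 86.18592071533203 [ 0.5436 -0.1403  0.012 ] [array([ 0.4845, -0.2023]), array([ 0.4768, -0.094 ]), array([ 0.6002, -0.0809]), array([ 0.607 , -0.1843])]
scene cup 131 px 363.4 189.7 mean [0.5057 0.3413 0.1909] dir [ 0.5952 -0.1977  0.7789] rng -0.05 1.392 z 0.15075565365171112 1.276054133442762
scene rail 536 px 168.5 214.3 mean [ 0.611  -0.1942  0.2279] dir [0.1343 0.9395 0.3152] rng -0.164 0.667 z 0.21061265584889502 1.276054133442762
scene bottle 126 px 325.4 193.7 mean [0.4901 0.2382 0.1514] dir [ 0.5899 -0.1244  0.7979] rng -0.035 1.415 z 0.12033159200209245 1.276054133442762
scene jar 224 px 283.8 199.2 mean [0.4754 0.1175 0.1058] dir [-0.592   0.0391 -0.805 ] rng -1.45 0.037 z 0.072633988079999
[... 305 characters left out ...]
948600564551
side tray 697 px 296.8 191.8 mean [ 0.5394 -0.1381  0.0075] dir [-0.9948 -0.1021  0.0037] rng -0.057 0.059 z -0.00014596813653888267 0.018329857234805194
  tray rect (296.5867004394531, 191.4364013671875) (42.347930908203125, 29.423065185546875) 8.746162414550781 [ 0.5392 -0.1346  0.012 ] [array([ 0.5899, -0.0759]), array([ 0.6096, -0.1868]), array([ 0.4866, -0.1956]), array([ 0.4733, -0.0857])]
side cup 304 px 259.7 318.4 mean [0.4875 0.3481 0.181 ] dir [ 0.1521 -0.43   -0.8899] rng -0.907 0.038 z 0.1502982545907133 0.9901948600564551
side rail 583 px 278.5 126.0 mean [ 0.5972 -0.1561  0.2238] dir [-0.1603  0.928   0.3363] rng -0.203 1.12 z 0.1900834824739982 0.9901948600564551
```

View pics/scenecrop.png

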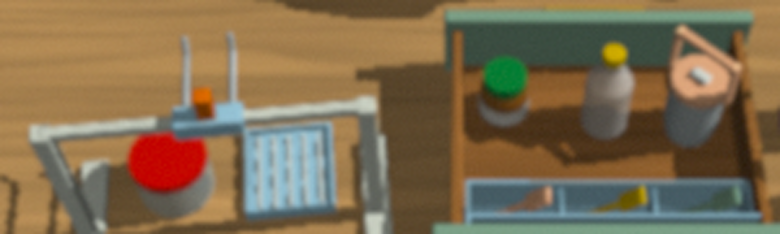

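The crop confirms the layout: prongs point up the picture towards the robot, and the cup's bar runs diagonally, about (352,182) to (374,197). I'll refine with the empty-depth pixels removed.

```bash
python3 - <<'E'
import numpy as np,cv2
from h import *
np.set_printoptions(precision=4,suppress=True)
rois={"scene":dict(cup=(335,175,385,232),cap=(340,190,380,220),rail=(105,203,240,230),bottle=(310,183,336,226),jar=(272,190,296,216)),
"side":dict(cup=(225,300,295,370),cap=(235,305,290,360),rail=(255,75,300,215),bottle=(265,270,295,325),jar=(285,240,320,280))}
for n in rois:
    im=cv2.imread(f"pics/{n}0.png");d=np.load(f"pics/{n}0.npy");c=np.load(f"pics/{n}cal.npz");K,R,t=c["K"],c["R"],c["t"]
    P=cloud(d,K,R,t);hsv=cv2.cvtColor(im,cv2.COLOR_BGR2HSV).astype(int);H,S,V=hsv[...,0],hsv[...,1],hsv[...,2]
    z=P[...,2]
    for k,(a,b,e,f) in rois[n].items():
        m=np.zeros(d.shape,bool);m[b:f,a:e]=1
        m&=(d>0)
        if k=="cup":m&=(H<20)&(S>40)&(z>.163)&(z<.2)&(V>110)
        if k=="cap":m&=(H<20)&(S>40)&(z>.105)&(z<.135)&(V>110)
        if k=="rail":m&=(S<50)&(V>110)&(z>.2)&(z<.24)
        if k=="bottle":m&=(z>.12)&(z<.18)
        if k=="jar":m&=(z>.07)&(z<.11)&(H>40)&(H<85)&(S>120)
        q=P[m];med=np.median(q,0)
        l=cv2.fitLine(q[:,:2].astype(np.float32),cv2.DIST_HUBER,0,.01,.01).ravel()
        pr=(q[:,:2]-l[2:])@l[:2]
        print(n,k,len(q),"mean",q.mean(0),"med",med,"line",l,np.degrees(np.arctan2(l[1],l[0])),"rng",np.percentile(pr,[2,98]))
E
```

```text
scene cup 124 mean [0.4905 0.343  0.1754] med [0.4907 0.3433 0.1759] line [0.6846 0.7289 0.4909 0.3418] 46.79409 rng [-0.0411  0.0411]
scene cap 346 mean [0.4919 0.3414 0.1213] med [0.4927 0.3411 0.1213] line [0.6923 0.7216 0.4919 0.3414] 46.187214 rng [-0.038   0.0397]
scene rail 634 mean [ 0.6086 -0.1919  0.2213] med [ 0.607  -0.1757  0.222 ] line [ 0.0947 -0.9955  0.6135 -0.2108] -84.56765 rng [-0.1842  0.1467]
scene bottle 125 mean [0.4834 0.2396 0.1424] med [0.4844 0.2394 0.1463] line [0.4643 0.8857 0.4845 0.237 ] 62.33619 rng [-0.0123  0.0154]
scene jar 221 mean [0.4638 0.1183 0.09  ] med [0.4643 0.1186 0.0907] line [ 0.9833 -0.1822  0.4638  0.1183] -10.49661 rng [-0.0261  0.0228]
side cup 276 mean [0.4893 0.3443 0.1744] med [0.49   0.3445 0.175 ] line [0.6951 0.7189 0.4866 0.3424] 45.964565 rng [-0.039   0.0439]
side cap 769 mean [0.4841 0.3489 0.119 ] med [0.4818 0.3517 0.1192] line [0.6543 0.7563 0.4841 0.3489] 49.136963 rng [-0.0386  0.0386]
side rail 611 mean [ 0.5998 -0.1676  0.2188] med [ 0.5988 -0.1607  0.2201] line [ 0.0896 -0.996   0.6014 -0.1547] -84.86139 rng [-0.1329  0.2074]
side bottle 401 mean [0.473  0.2779 0.1495] med [0.4731 0.2524 0.1532] line [ 0.1092 -0.994   0.4723  0.2843] -83.73044 rng [-0.0505  0.0537]
side jar 343 mean [0.4589 0.1222 0.089 ] med [0.4587 0.1226 0.0893] line [ 0.2066 -0.9784  0.4589  0.1222] -78.075775 rng [-0.0223  0.0261]
```

```bash
cat >> h.py <<'E'
def down(deg):
    f=np.radians(deg+90)/2
    return [0,np.cos(f),np.sin(f),0]
YAW=5.2
RX=np.array([np.cos(np.radians(YAW)),np.sin(np.radians(YAW))]);RY=np.array([-RX[1],RX[0]])
E
python3 - <<'E'
from bench import r,planner,status,vision
from h import *
p=status.get_obs()["ee_pos"]
r.move_straight([p[0],p[1],.40],rate=.3)
r.move_ptp([.56,-.17,.42],down(-84.8))
r.hold(.2)
c=vision.get_calibration("wrist");im,d=vision.snapshot("wrist")
np.savez("pics/w1.npz",K=c["intrinsics"],R=c["R"],t=c["t"],d=d);cv2.imwrite("pics/w1.png",im)
o=status.get_obs();print(o["t"],o["ee_pos"],o["q"],-c["R"].T@c["t"])
E
```

```text
4.1917 [ 0.56012309 -0.16973655  0.41995806] [-0.59537546  0.2544669   1.05301137  1.30300545 -0.22255167  1.70717746
 -1.0668035 ] [ 0.62507849 -0.16506442  0.58164967]
```

View pics/w1.png

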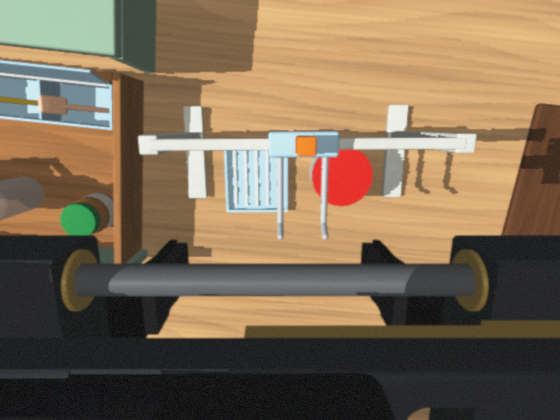

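Wrist view: orange grip at (306,146), tray spanning about (226-288, 147-212), prongs down to row 237, jar lid at left (80,219). Next: exact rays for the grip, tray edges and rail yaw, then slide.

```bash
python3 - <<'E'
from h import *
np.set_printoptions(precision=4,suppress=True)
im=cv2.imread("pics/w1.png");c=np.load("pics/w1.npz");K,R,t=c["K"],c["R"],c["t"]
H,S,V=cv2.split(cv2.cvtColor(im,cv2.COLOR_BGR2HSV).astype(int).astype(np.int16))
def box(a,b,e,f):
    m=np.zeros(H.shape,bool);m[b:f,a:e]=1;return m
m=box(285,130,330,165)&(H<18)&(S>180)
v,u=np.where(m);print("grip",len(u),u.min(),u.max(),v.min(),v.max(),ray((u.min()+u.max())/2,(v.min()+v.max())/2,.262,K,R,t))
# rail edges
m=box(170,125,262,165)&(S<45)&(V>150)
cols=[(x,np.where(m[130:160,x])[0]) for x in list(range(206,260))]
m2=box(345,125,385,165)&(S<45)&(V>150)
cols+=[(x,np.where(m2[130:160,x])[0]) for x in range(345,384)]
pts=np.array([ray(x,130+w.mean(),.221,K,R,t)[:2] for x,w in cols if len(w)>4])
l=cv2.fitLine(pts.astype(np.float32),cv2.DIST_HUBER,0,.01,.01).ravel();print("rail",l,np.degrees(np.arctan2(l[1],l[0])))
# tray
m=box(215,152,295,220)&(H>90)&(H<125)&(S>30)&(V>60)
v,u=np.where(m)
L=[(y,np.where(m[y])[0].min()) for y in range(160,205)]
p=np.array([ray(x-.5,y,.013,K,R,t)[:2] for y,x in L]);print("left edge line mid",np.median(p,0),p[0],p[-1])
B=[(x,np.where(m[:,x])[0].max()) for x in range(232,275)]
p2=np.array([ray(x,y+.5,.013,K,R,t)[:2] for x,y in B]);print("front edge",np.median(p2,0),p2[0],p2[-1])
RT=[(y,np.where(m[y])[0].max()) for y in range(160,210)];print(RT[::7])
RYp=np.array([-np.sin(np.radians(5.2)),np.cos(np.radians(5.2))])
p3=np.array([ray(x+.5,y,.013,K,R,t)[:2] for y,x in RT]);print("y' left",np.median(p@RYp),"y' right",np.sort(p3@RYp)[::7])
E
```

```text
grip 361 297 329 137 164 [ 0.606  -0.2024  0.262 ]
rail [ 0.0984 -0.9951  0.6048 -0.1537] -84.3531
left edge line mid [ 0.5261 -0.0916] [ 0.5626 -0.088 ] [ 0.4885 -0.0954]
front edge [ 0.4812 -0.1412] [ 0.4762 -0.1056] [ 0.4827 -0.1772]
[(160, np.int64(287)), (167, np.int64(287)), (174, np.int64(287)), (181, np.int64(287)), (188, np.int64(287)), (195, np.int64(287)), (202, np.int64(287)), (209, np.int64(286))]
y' left -0.13883310538640437 y' right [-0.2432 -0.2431 -0.243  -0.2429 -0.2428 -0.2427 -0.2426 -0.2415]
```

```bash
sed -i 's/YAW=5.2/YAW=5.5/' h.py; python3 - <<'E'
from bench import r,planner,status,vision
from h import *
q=down(YAW-90)
r.move_ptp([.609,-.195,.30],q)
print("hit",r.move_straight([.609,-.195,.237],rate=.1,until_force=8))
r.grab(15); o=status.get_obs();print(o["finger_gap"],o["ee_pos"],o["ft_force"])
T=RX*.5874-.19*RY
r.move_straight([*T,.237],rate=.06);r.hold(.2)
o=status.get_obs();print(o["ee_pos"],o["finger_gap"],o["ft_force"])
r.gripper_open();r.move_straight([*T,.38],rate=.25)
r.move_ptp([T[0]-.05,T[1]-.02,.42],q)
r.hold(.2)
c=vision.get_calibration("wrist");im,d=vision.snapshot("wrist")
np.savez("pics/w2.npz",K=c["intrinsics"],R=c["R"],t=c["t"],d=d);cv2.imwrite("pics/w2.png",im)
print(status.get_obs()["t"])
E
```

```text
hit False
0.20421217655613552 [ 0.60899981 -0.1950238   0.23699382] [ 0.49324059  0.43136847 -0.24066035]
[ 0.60291551 -0.13237021  0.23698039] 0.20670860005674968 [0.12621869 2.6254885  1.27546936]
10.725
```

View pics/w2.png

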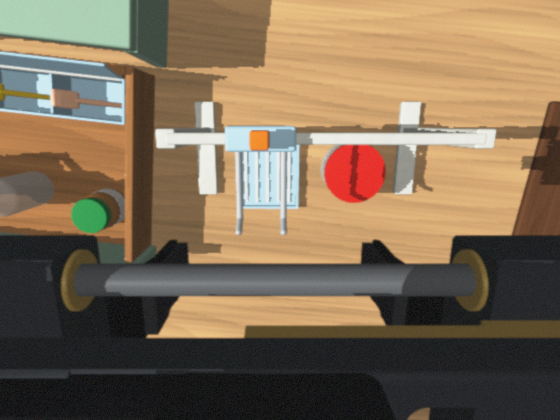

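The carriage moved: grip at (260,140), prongs at u≈240 and 283, tray about (235-298). One check of the offset, with a look at the cup bar from the wrist.

```bash
python3 - <<'E'
from h import *
np.set_printoptions(precision=4,suppress=True)
im=cv2.imread("pics/w2.png");c=np.load("pics/w2.npz");K,R,t=c["K"],c["R"],c["t"]
H,S,V=cv2.split(cv2.cvtColor(im,cv2.COLOR_BGR2HSV).astype(np.int16))
m=np.zeros(H.shape,bool);m[125:155,235:285]=1;m&=(H<18)&(S>180)
v,u=np.where(m);g=ray((u.min()+u.max())/2,(v.min()+v.max())/2,.262,K,R,t);print("grip",u.min(),u.max(),v.min(),v.max(),g,"y'",g[:2]@RY)
# prongs at rows below the tray: grey on wood
for y in (214,220,226):
    k=np.where(S[y,225:300]<70)[0]+225; print(y,k)
    a=k[k<260].mean();b=k[k>260].mean();p=ray((a+b)/2,y,.216,K,R,t);print("seat mid",p,p[:2]@RY)
for y in (185,200):
    k=np.where((H[y,225:310]>90)&(H[y,225:310]<125)&(S[y,225:310]>30)&(V[y,225:310]>60))[0]+225
    e=ray(k.max()+.5,y,.013,K,R,t)[:2]@RY;f=ray(k.min()-.5,y,.013,K,R,t)[:2]@RY;print(k.min(),k.max(),"tray R",e,"L",f,"ctr from R",e+.052)
E
python3 - <<'E'
from bench import r,planner,status,vision
from h import *
np.set_printoptions(precision=4,suppress=True)
q=down(46.4-90)
r.move_ptp([.455,.31,.38],q);r.hold(.2)
c=vision.get_calibration("wrist");im,d=vision.snapshot("wrist")
cv2.imwrite("pics/w3.png",im);K,R,t=c["intrinsics"],c["R"],c["t"]
P=cloud(d,K,R,t);H,S,V=cv2.split(cv2.cvtColor(im,cv2.COLOR_BGR2HSV).astype(np.int16))
m=(d>0)&(P[...,2]>.16)&(P[...,2]<.19)&(H<20)&(S>40)&(np.hypot(P[...,0]-.49,P[...,1]-.343)<.07)
vv,uu=np.where(m);print(len(uu),"t",status.get_obs()["t"])
ctr,sz,a=cv2.minAreaRect(np.stack([uu,vv],-1).astype(np.float32));bp=cv2.boxPoints((ctr,sz,a))
W=np.array([ray(*x,.176,K,R,t)[:2] for x in bp]);e=[W[1]-W[0],W[2]-W[1]];L=max(e,key=np.linalg.norm)
print("px",ctr,sz,"bar ctr",W.mean(0),[np.linalg.norm(x) for x in e],"ang",np.degrees(np.arctan2(L[1],L[0]))%180)
print(status.get_obs()["q"])
E
```

```text
grip 251 267 131 148 [ 0.604  -0.1339  0.262 ] y' -0.19122001888380324
214 [236 237 238 239 240 241 242 280 281 282 283 284 285 286]
seat mid [ 0.5222 -0.1411  0.216 ] -0.1905153146648889
220 [236 237 238 239 240 241 242 280 281 282 283 284 285]
seat mid [ 0.5154 -0.1414  0.216 ] -0.190175368212554
226 [236 237 238 239 240 241 280 281 282 283 284 285]
seat mid [ 0.5085 -0.1417  0.216 ] -0.18983236699718511
242 298 tray R -0.24556710856473998 L -0.1500535886436295 ctr from R -0.19356710856474
242 297 tray R -0.24432520360235216 L -0.1494533988907363 ctr from R -0.19232520360235217
711 t 12.7083
px (278.0, 143.0) (80.0, 10.0) bar ctr [0.49   0.3393] [np.float64(0.010203314169379571), np.float64(0.08243063728833894)] ang 46.57799109970318
[-1.6232  0.1204  1.0655  1.4743 -0.1056  1.6084 -1.3272]
```

View pics/w3.png

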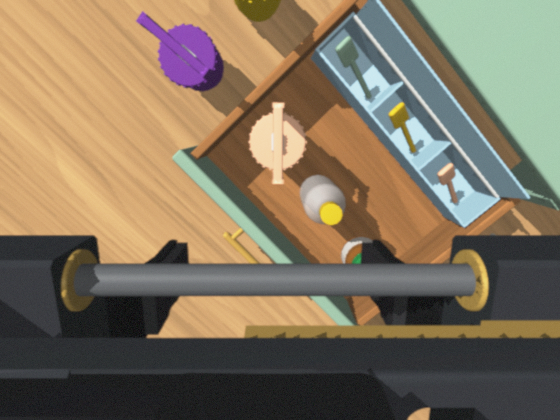

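Hook is centred within about 3 mm; the bar is at (278,143) in the wrist picture, i.e. (0.490, 0.340), angle 46.5°. Now grasp and lift.

```bash
python3 - <<'E'
from bench import r,planner,status,vision
from h import *
np.set_printoptions(precision=4,suppress=True)
q=down(46.5-90);B=[.490,.3405]
r.move_ptp([*B,.26],q)
print("hit",r.move_straight([*B,.158],rate=.1,until_force=8))
r.grab(40);o=status.get_obs();print(o["finger_gap"],o["finger_force"],o["ee_pos"])
r.move_straight([*B,.40],rate=.15)
A=RX*(.523-.105)-.1905*RY
print(A,planner.inverse_kinematics([*A,.35],down(YAW)))
r.move_ptp([*A,.38],down(YAW));r.hold(.4)
o=status.get_obs();print(o["t"],o["finger_gap"],o["ft_force"],o["ee_pos"])
im,d=vision.snapshot("side");cv2.imwrite("pics/s2.png",im)
im,d=vision.snapshot("scene");cv2.imwrite("pics/c2.png",im);np.save("pics/c2.npy",d)
E
```

```text
hit False
0.10541486370200054 39.9965626001358 [0.4901 0.3404 0.158 ]
[ 0.4343 -0.1496] [-0.8921 -0.2856  0.9224  1.7213  0.2265  1.5951  0.1118]
19.6333 0.1090213383157525 [ 0.0356  0.3785 -3.1968] [ 0.4344 -0.1494  0.38  ]
```

View pics/s2.png

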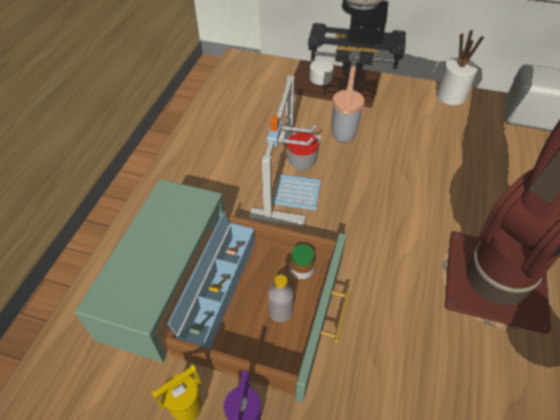

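Side view: cup at (346,115) hangs upright in the gripper in front of the hook; bottle and jar are untouched. Lower, insert, set down.

```bash
python3 - <<'E'
from bench import r,planner,status,vision
from h import *
np.set_printoptions(precision=4,suppress=True)
A=RX*(.523-.105)-.1905*RY; T=RX*(.523-.013)-.1905*RY
print(r.move_straight([*A,.233],rate=.15,until_force=8))
r.hold(.3)
print("in",r.move_straight([*T,.233],rate=.06,until_force=4))
r.hold(.3)
print("down",r.move_straight([*T,.205],rate=.03,until_force=2.5))
o=status.get_obs();print(o["t"],o["ft_force"],o["ee_pos"],o["finger_gap"])
im,d=vision.snapshot("side");cv2.imwrite("pics/s3.png",cv2.resize(im[60:220,230:400],None,fx=3.5,fy=3.5,interpolation=cv2.INTER_CUBIC))
E
```

```text
False
in False
down True
23.925 [-1.893   0.5014  5.9565] [ 0.5258 -0.1406  0.2082] 0.10637255761408472
```

View pics/s3.png

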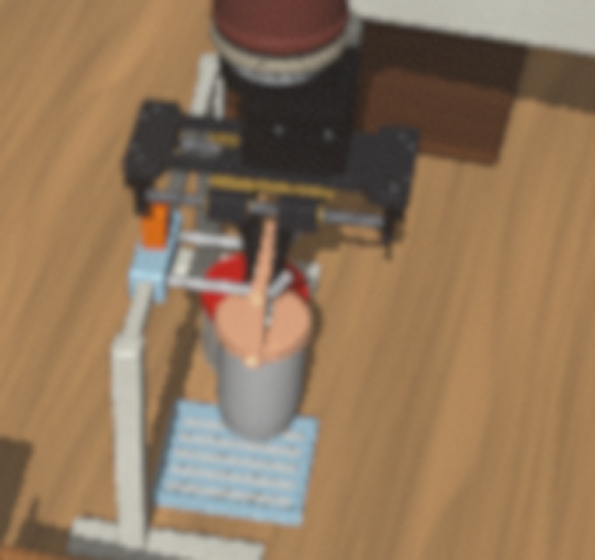

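The prongs pass under the bar, and contact came at the predicted height. Release and retreat straight up.

```bash
python3 - <<'E'
from bench import r,planner,status,vision
from h import *
np.set_printoptions(precision=4,suppress=True)
r.gripper_open();r.hold(.3)
o=status.get_obs();print(o["t"],o["ft_force"],o["ee_pos"],o["finger_gap"])
p=o["ee_pos"]
r.move_straight([p[0],p[1],.42],rate=.12);r.hold(1.5)
c=vision.get_calibration("wrist");im,d=vision.snapshot("wrist");cv2.imwrite("pics/w4.png",im)
K,R,t=c["intrinsics"],c["R"],c["t"];P=cloud(d,K,R,t);H,S,V=cv2.split(cv2.cvtColor(im,cv2.COLOR_BGR2HSV).astype(np.int16))
m=(d>0)&(H<20)&(S>40)&(P[...,2]>.212)&(P[...,2]<.24)&(np.hypot(P[...,0]-p[0],P[...,1]-p[1])<.07);q=P[m]
if len(q): print(len(q),q.mean(0),"x',y'",q[:,:2].mean(0)@RX,q[:,:2].mean(0)@RY)
im,_=vision.snapshot("side");cv2.imwrite("pics/s4.png",cv2.resize(im[60:300,200:400],None,fx=2.5,fy=2.5,interpolation=cv2.INTER_CUBIC))
print(status.get_obs()["t"])
E
```

```text
25.6833 [-0.3349  0.4065  0.2208] [ 0.5251 -0.1404  0.2075] 1.0004532853921608
879 [ 0.5271 -0.1387  0.2252] x',y' 0.5113459329411079 -0.1885767358113405
29.2083
```

View pics/s4.png

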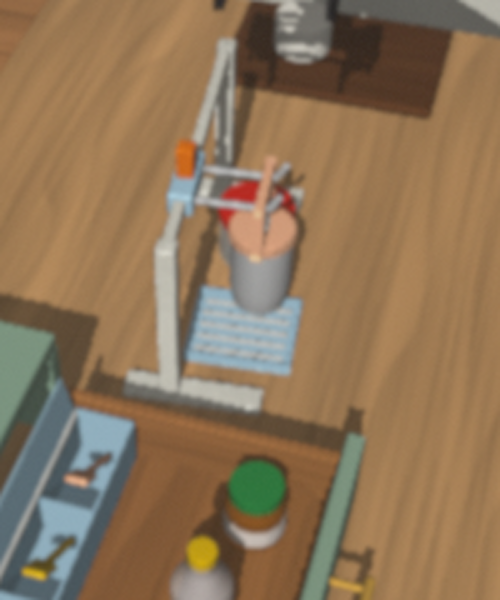

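View pics/w4.png

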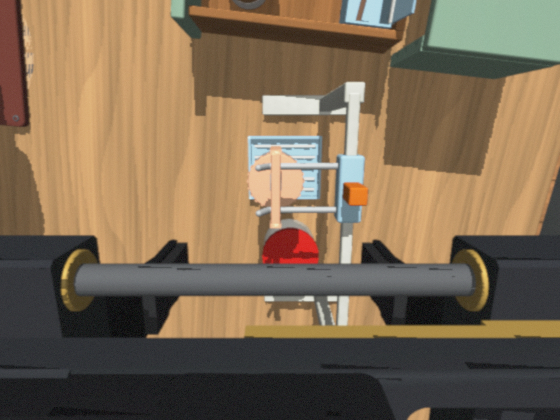

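Both views show the bar (wrist view, column 276, rows 147-226) resting across both prongs. The cup hangs upright over the tray and the gripper is clear.

```bash
python3 -c "
from bench import job_done
print(job_done())"
```

```text
the job is handed in; nothing more can be done
None
```

I centred the hook over the tray and hung the cup upright and released on both prongs, without touching the glass container, bottle or jar, then handed the job in at about 29 s; the judge returned no verdict.

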